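# Slide a crate of rock specimens up onto the bench scale

## Task

Get the crate of rock specimens onto the bench scale for weighing: it is not to be picked up bodily, so raise only its leading end over the edge of the pan, with its other end still on the bench, then slide it on until it stands flat, square and about central on the pan, pressed home against the backstop with a last firm push of about 12 N. Go gently, as this is a 3 kg scale: never load or knock it with more than about 30 N in all, the crate's weight and your push together, do not tip the crate so far that the rocks spill, and leave the other things on the bench where they are.

Things in the scene. Friction and masses are not known exactly. Their poses are not given: they have to be found in the camera images.
- crate_center (a point): centre (half-way up, 30 mm above the underside) of the open plywood crate of rocks: outside 110 (x) by 150 (y) by 60 mm high, too wide to grasp across. Its y points along its length to the front (leading) end, the one facing the scale; z up. 0.45 to 0.75 kg, centre of mass at mid length, about 18 mm above the underside; pushing it along on bench or pan takes 2 to 6 N. Rocks stay below the rim
- crate_front_handle (a point): grip of the steel bow handle over the front end wall: a black tube 12 mm in diameter, 50 mm long along the crate's x, between the bow's legs (70 mm apart); axis 90 mm above the underside (30 above the rim), 72 mm ahead of the crate's centre. The tube swivels freely on the bow: raised by it, the crate turns about its rear bottom edge, which stays on the bench
- crate_rear_handle (a point): the like handle over the rear end wall, 72 mm behind the crate's centre
- crate_front_edge (a point): middle of the crate's bottom edge at the front end (75 mm ahead of the centre, on the underside)
- crate_rear_edge (a point): middle of the crate's bottom edge at the rear end (75 mm behind the centre, on the underside)
- scale: low-profile bench scale, fixed; origin on the bench under the middle of its steel pan, 170 (x) by 180 (y) mm, flat top 24 mm above the bench, upright skirt. Its y axis points from the open entry edge (y = -90 mm), facing the crate, to the backstop at the far end (see pan_edge); a console 27 mm high lies beside the pan out to x = -149 mm
- pan_edge (a point): middle of the pan's entry edge, at pan height, axes as the scale's. The backstop, an upright rigid steel plate 150 mm wide and 40 mm high across the far end of the pan, is clamped in slots wherever it was last set: its face is 154 to 172 mm from here along y (not measured: look or feel for it). Meet it slowly (about 10 mm/s): at 30 mm/s the crate knocks the scale too hard
- jar: screw-top clear jar of gravel, 75 mm in diameter, 76 mm high, origin under its centre; leave alone
- vial: small capped vial, 28 mm in diameter, 60 mm high, origin under its centre; leave alone
- caliper: caliper lying flat, 200 mm along its y, 12 mm high, origin under the middle of its beam; leave alone
- tweezers: steel tweezers lying flat, 130 mm along x, 5 mm high, origin under the middle; leave alone
- loupe: black loupe standing on its face, 48 mm in diameter, 36 mm high, origin under its centre; leave alone
- brush: brush lying flat, 170 mm along x; leave alone
- card_tray: small empty card tray 70 by 95 by 22 mm, origin under its centre; leave alone
Things that resemble listed ones, but are neither listed nor needed, are in the scene too. Leave any green look-alike of the part that bears crate_center alone.

How it is judged:
By the outcome, as a careful person would: the job done as asked, in the order asked, and still so for the second after the job is handed in, with the robot touching nothing.
It also fails if it takes over 72 s, if anything falls off the work surface, if the arm or the gripper's body presses on something with over 40 N, if the wrist force passes 120 N, or if a joint passes its speed limit or range.

## Robot

A 7-joint arm with a two-finger parallel gripper is mounted at the origin on the work surface. World frame = base frame: x ahead of the robot, y to its left, z up, the work surface at z = 0. Lengths are in m, angles in rad, forces in N, time in s.
With the tool pointing down it reaches from about 0.425 to 0.925 m from the base axis. Payload 6.8 kg.
Tool frame: the origin (TCP) lies between the finger pads; the fingertips stand 11 mm ahead of it and the grasp point (between the pads) lies 8 mm behind it; z points along the fingers, y is the line along which they close (so a half turn about z gives the same grasp; the last joint's range is limited). The gripper opens to 85 mm and grips with 20 to 120 N. Pads are 22 mm wide; open, the fingers measure 114 mm over their backs; the gripper's body (76 mm by 85 mm) begins 54 mm behind the grasp point. The pads swing forward as they close: fully open they stand 13 mm farther back than shut.
Start: joints at [-1.426, 0.477, 0.022, 1.555, -0.011, 1.109, -0.083], TCP at [0.169, 0.654, 0.242] pointing down, gripper open.
Joint ranges: [-2.96, 2.96], [-0.34, 2.1], [-1.41, 1.46], [0.24, 2.44], [-1.37, 4.51], [0.17, 1.92], [-2.96, 2.96]. Speed limits (rad/s): [2.39, 2.39, 3.14, 3.14, 3.14, 3.14, 3.14].

## Interface

Orientations are given as a rotation vector (axis times angle).
In Python, from bench import r gives the robot as it stands.
- The arm moves only by the tool send_rows, never from a script. Its argument "deltas" is a list of rows, each an object of numbers: "dx", "dy", "dz": the shift along the world's x, y, z in mm; "rx", "ry", "rz": the turn, a rotation vector about the world's x, y, z in degrees. A call has 1 to 5 rows; each row is the pose to reach, as a shift and turn from the pose commanded when the call began; what a row does not reach only later rows make up. A row lasts 1/12 s, in which the tool goes at most 41.7 mm and 7.16 degrees, less where a joint would pass 70% of its speed; a pose out of reach is approached as far as the arm can. A call with a gripper value outside its range is refused whole. "jaw" is the finger opening in mm, from 0 to 85.4, set as the call begins (left out, the last holds). The fingers move at their own pace and stop on an object; "newtons" is the grip in N (left out, the last holds). Time passes only in rows, so rows that repeat a pose let the fingers close. It gives the time, the measured TCP pose, the force, the opening and the grip force at its end, in the units of the state.
- r.get_obs(): the state, without advancing time (a new reading comes with each control period).
- r.grab_frame(name): name is "scene" or "top" or "wrist"; returns a dict with "frame" (384x512x3 uint8, blue, green, red), "z_map" (384x512 float32, m along the optical axis (not along the pixel's ray), 0 where there is no reading), "vertical_fov" (degrees; the focal length in pixels is half the picture's height over the tangent of half this angle, whatever the lens; pixels are square), "cx", "cy" (the principal point, pixels), "xyz" and "orientation" of the camera in the world. Camera axes: x right, y down, z forward; pixel columns grow to the right and rows downward; lengths in m; the calibration is good to about 2 mm. The wrist camera is an equidistant fisheye: a pixel r from the principal point sees the ray r / f radians off the axis. A picture is of the moment at which its call begins.
- r.hand_in(): hands the job in; it is judged then, once.
The state is a dict: "clock": time; "joints": joint angles; "qvel": joint speeds; "tau": joint torques, N m; "tcp_pos": TCP position; "orientation": TCP orientation; "contact_force": force on the tool from outside, world axes, zero at the start; "moment": the same for the moment, N m; "grip_width": finger opening in m; "gripper_force": force on a finger pad.
Only numpy, scipy, OpenCV 4.12 (cv2) and the standard library are available. Lean on these libraries where they do the work, as an engineer would, in place of code of your own. Each camera call takes 0.05 s, during which the arm holds its last target. There are 200 camera calls.

## Working session

There is one attempt and no reset: what is moved stays moved. The work goes in short steps, Python scripts to look and compute and a tool call to move; the robot and the scene stay as the last step left them, time stands still between calls to the robot, and variables do not carry over. Pictures are saved under pics/ and viewed, at most 10 in all, crops included, and the job is handed in when it is done.

Besides the shell and the picture viewer there is one more tool, called after "Call:" as name([rows], argument=value, ...), one row to a line, values as JSON. send_rows: Moves the arm, as the interface text tells. Its arguments: {"type":"object","properties":{"deltas":{"type":"array","items":{"type":"object","properties":{"dx":{"type":"number"},"dy":{"type":"number"},"dz":{"type":"number"},"rx":{"type":"number"},"ry":{"type":"number"},"rz":{"type":"number"}}}},"jaw":{"type":"number"},"newtons":{"type":"number"}},"required":["deltas"]}

```bash
mkdir -p pics; ls
cat > h.py <<'E'
import numpy as np, cv2
from scipy.spatial.transform import Rotation as R
from bench import r
def grab(n):
    d=r.grab_frame(n); d['R']=R.from_rotvec(d['orientation']).as_matrix() if np.size(d['orientation'])==3 else np.array(d['orientation'])
    d['f']=192/np.tan(np.radians(d['vertical_fov'])/2); return d
def cloud(d):  # pinhole depth -> world
    h,w=d['z_map'].shape; u,v=np.meshgrid(np.arange(w),np.arange(h)); z=d['z_map']
    P=np.stack([(u-d['cx'])/d['f']*z,(v-d['cy'])/d['f']*z,z],-1)
    return P@d['R'].T+np.array(d['xyz'])
def plane(d,u,v,zp):
    k=d['R']@np.array([(u-d['cx'])/d['f'],(v-d['cy'])/d['f'],1.]); o=np.array(d['xyz']); return o+k*(zp-o[2])/k[2]
E
python3 - <<'E'
from h import *
for n in ('top','scene'):
    d=grab(n); cv2.imwrite(f'pics/{n}.png',d['frame']); np.savez(f'{n}.npz',**{k:d[k] for k in('frame','z_map','cx','cy','f','R','xyz')})
    print(n,d['xyz'],d['vertical_fov'],d['cx'],d['cy'],d['R'].round(3).tolist())
print(r.get_obs())
E
```

```text
pics
top [ 0.37937105 -0.0197209   1.41941149] 48.44935362125142 257.160353815711 194.84142907793185 [[-0.025, -0.991, 0.128], [-1.0, 0.025, -0.008], [0.005, -0.128, -0.992]]
scene [ 1.46352956 -0.31970505  0.93892997] 45.328143597323404 249.62153307700703 188.2914678822775 [[0.324, 0.613, -0.721], [0.946, -0.216, 0.242], [-0.008, -0.76, -0.65]]
{'clock': 0.1, 'joints': array([-1.42607026,  0.47776836,  0.02235991,  1.55636511, -0.01151001,
        1.10932807, -0.08309694]), 'qvel': array([-2.63734604e-03, -3.64077726e-04,  5.59690230e-04, -4.91718234e-03,
       -9.49559325e-04,  8.02574495e-05, -8.99869355e-04]), 'tau': array([ 3.86523083e-03, -5.97758353e+01,  1.61321584e+00, -2.81954241e+01,
        1.27581359e-02,  5.03261734e-03,  1.19579909e-05]), 'tcp_pos': array([0.1687303 , 0.65301888, 0.24138384]), 'orientation': array([-3.96064701e-01, -3.11643247e+00,  2.73006496e-03]), 'contact_force': array([ 0.28836231, -0.26235066,  0.07782855]), 'moment': array([0.01037562, 0.06022019, 0.00357399]), 'gripper_force': 0.0, 'grip_width': 0.08556017571591}
```

View pics/top.png

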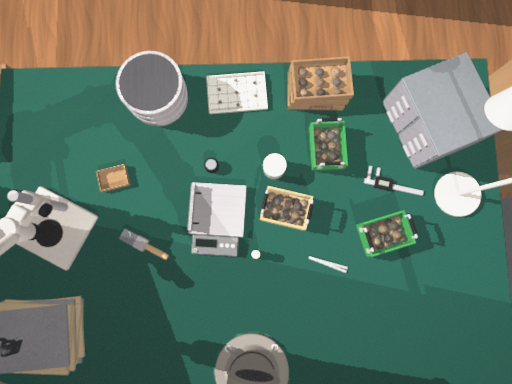

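View pics/scene.png

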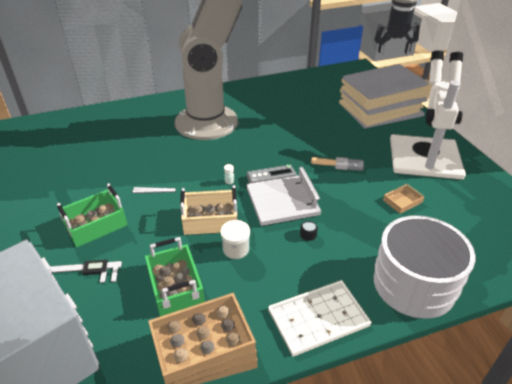

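The top view shows the scale at (217,215) with its pan, and the console below it. Four things could be the crate:
- plywood crate at (286,208)
- green crates at (328,145) and (387,233), which are look-alikes
- large wooden specimen box at (320,85), which has no handles

The plywood crate fits best: it has bow handles, is about 110 x 150 mm, and its end faces the scale. The jar (275,166) and the vial (256,254) flank it. I'll confirm with an enlarged crop.

Run:
```python
from h import *
d=dict(np.load('top.npz')); im=d['frame'][150:270,175:335]
cv2.imwrite('pics/crop1.png',cv2.resize(im,None,fx=5,fy=5,interpolation=cv2.INTER_CUBIC)[:600])
P=cloud(d)
np.set_printoptions(precision=4,suppress=True)
print('bench z',np.median(P[300:330,150:180,2]))
for n,(u0,u1,v0,v1,za,zb) in dict(pan=(185,250,175,262,.018,.030),back=(185,215,175,245,.045,.08),crate=(255,320,180,235,.045,.075),crateh=(255,320,180,235,.078,.12),jar=(260,290,150,182,.05,.1),vial=(248,264,246,264,.03,.08)).items():
    Q=P[v0:v1,u0:u1].reshape(-1,3); z=Q[:,2]; Q=Q[(z>za)&(z<zb)]
    if len(Q)<4: print(n,len(Q)); continue
    print(n,len(Q),Q.min(0),Q.max(0),Q.mean(0),cv2.minAreaRect((Q[:,:2]*1000).astype(np.float32)))
```

```text
bench z 0.0015240603314019552
pan 3152 [0.3647 0.0048 0.0181] [0.6077 0.1941 0.03  ] [0.4902 0.0974 0.025 ] ((485.3805847167969, 101.71283721923828), (177.18624877929688, 234.23243713378906), 84.99363708496094)
back 187 [0.4505 0.17   0.045 ] [0.5979 0.1908 0.0711] [0.5235 0.1799 0.0631] ((524.1323852539062, 180.6835174560547), (11.33317756652832, 148.1774444580078), 84.7755355834961)
crate 267 [ 0.4419 -0.2068  0.0451] [ 0.5827 -0.0381  0.0736] [ 0.5119 -0.1292  0.0588] ((513.3851928710938, -124.26069641113281), (152.41209411621094, 111.10881042480469), 75.96082305908203)
crateh 168 [ 0.4582 -0.2055  0.0816] [ 0.5681 -0.0445  0.1031] [ 0.5126 -0.1245  0.0947] ((512.3323974609375, -123.39942932128906), (155.6289825439453, 76.89334869384766), 74.72285461425781)
jar 428 [ 0.6138 -0.1263  0.0513] [ 0.6876 -0.055   0.0842] [ 0.6498 -0.0896  0.076 ] ((650.6799926757812, -90.67559814453125), (70.92230224609375, 73.84613037109375), 88.3337631225586)
vial 56 [ 0.3572 -0.0353  0.0541] [ 0.3794 -0.0099  0.0669] [ 0.3685 -0.0219  0.0608] ((368.2706298828125, -22.602174758911133), (25.289722442626953, 21.9171199798584), 88.53843688964844)
```

View pics/crop1.png

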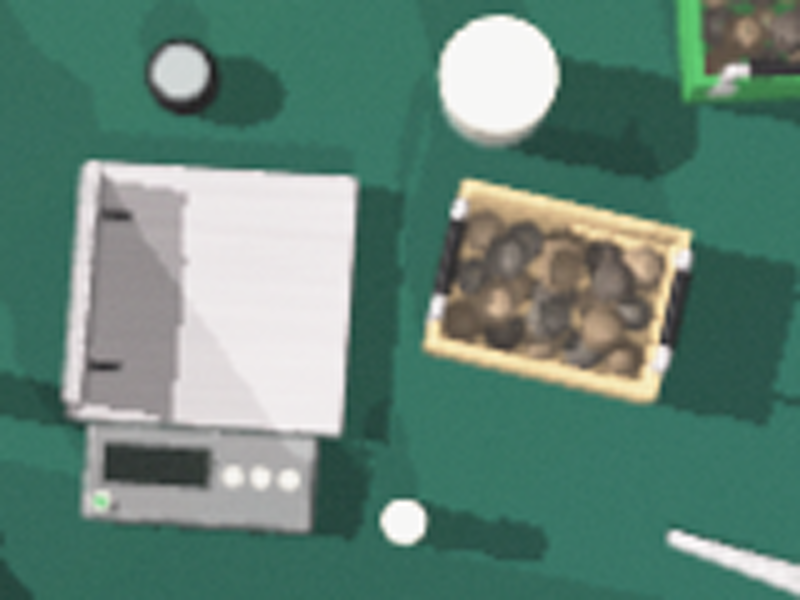

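The crop confirms it: plywood walls, rocks, and black tubes at crop (450,258) and (678,300), with the front tube facing the pan's entry edge at crop (350,305). The pan is empty and the backstop is at crop (80,290). I'll move above the gap between crate and scale so I can measure with the wrist camera.

Call:
send_rows([
  {"dx": 18, "dy": -35},
  {"dx": 36, "dy": -70},
  {"dx": 54, "dy": -105},
  {"dx": 72, "dy": -140},
  {"dx": 90, "dy": -175},
], jaw=60)

```text
$.deltas[0]: bad value
```

Call:
send_rows([
  {"dx": 18, "dy": -35},
  {"dx": 36, "dy": -70},
  {"dx": 54, "dy": -105},
  {"dx": 72, "dy": -140},
  {"dx": 90, "dy": -175},
])

```text
$.deltas[0]: bad value
```

Call:
send_rows([
  {"dx": 18, "dy": -35},
  {"dx": 36, "dy": -70},
  {"dx": 54, "dy": -105},
  {"dx": 72, "dy": -140},
  {"dx": 90, "dy": -175},
])

```text
$.deltas[0]: bad value
```

Call:
send_rows([
  {"dx": 18, "dy": -35},
  {"dx": 36, "dy": -70},
  {"dx": 54, "dy": -105},
  {"dx": 72, "dy": -140},
  {"dx": 76, "dy": -148},
])

```text
$.deltas[0]: bad value
```

Call:
send_rows([
  {"dx": 18, "dy": -35, "dz": 0, "rx": 0, "ry": 0, "rz": 0},
  {"dx": 36, "dy": -70, "dz": 0, "rx": 0, "ry": 0, "rz": 0},
  {"dx": 54, "dy": -105, "dz": 0, "rx": 0, "ry": 0, "rz": 0},
  {"dx": 72, "dy": -140, "dz": 0, "rx": 0, "ry": 0, "rz": 0},
  {"dx": 90, "dy": -175, "dz": 0, "rx": 0, "ry": 0, "rz": 0},
], jaw=60)

```text
clock: 0.52
tcp_pos: [0.2593, 0.4765, 0.2419]
orientation: [-0.396, -3.116, 0.001]
contact_force: [1.0, 0.6, 0.5]
grip_width: 0.0598
gripper_force: 0.0
```

Call:
send_rows([
  {"dx": 18, "dy": -35, "dz": 0, "rx": 0, "ry": 0, "rz": 0},
  {"dx": 36, "dy": -70, "dz": 0, "rx": 0, "ry": 0, "rz": 0},
  {"dx": 54, "dy": -105, "dz": 0, "rx": 0, "ry": 0, "rz": 0},
  {"dx": 72, "dy": -140, "dz": 0, "rx": 0, "ry": 0, "rz": 0},
  {"dx": 90, "dy": -175, "dz": 0, "rx": 0, "ry": 0, "rz": 0},
])

```text
clock: 0.93
tcp_pos: [0.3491, 0.3015, 0.2422]
orientation: [-0.396, -3.116, 0.0]
contact_force: [0.5, 0.1, 0.6]
grip_width: 0.06
gripper_force: 0.0
```

Call:
send_rows([
  {"dx": 18, "dy": -35, "dz": 0, "rx": 0, "ry": 0, "rz": 0},
  {"dx": 36, "dy": -70, "dz": 0, "rx": 0, "ry": 0, "rz": 0},
  {"dx": 54, "dy": -105, "dz": 0, "rx": 0, "ry": 0, "rz": 0},
  {"dx": 72, "dy": -140, "dz": 0, "rx": 0, "ry": 0, "rz": 0},
  {"dx": 90, "dy": -175, "dz": 0, "rx": 0, "ry": 0, "rz": 0},
])

```text
clock: 1.35
tcp_pos: [0.439, 0.1266, 0.2423]
orientation: [-0.396, -3.116, -0.0]
contact_force: [0.5, 1.2, -0.6]
grip_width: 0.0601
gripper_force: 0.0
```

Call:
send_rows([
  {"dx": 18, "dy": -35, "dz": 0, "rx": 0, "ry": 0, "rz": 0},
  {"dx": 36, "dy": -70, "dz": 0, "rx": 0, "ry": 0, "rz": 0},
  {"dx": 54, "dy": -105, "dz": 0, "rx": 0, "ry": 0, "rz": 0},
  {"dx": 72, "dy": -135, "dz": 0, "rx": 0, "ry": 0, "rz": 0},
  {"dx": 82, "dy": -150, "dz": 0, "rx": 0, "ry": 0, "rz": 0},
])

```text
clock: 1.77
tcp_pos: [0.5219, -0.0262, 0.2425]
orientation: [0.403, 3.114, -0.002]
contact_force: [-0.4, 0.3, 0.3]
grip_width: 0.0601
gripper_force: 0.0
```

```bash
cat >> h.py <<'E'
def fish(d):  # unit-depth rays of equidistant fisheye
    h,w=d['z_map'].shape; u,v=np.meshgrid(np.arange(w)-d['cx'],np.arange(h)-d['cy'])
    rr=np.hypot(u,v)+1e-9; t=rr/d['f']; return np.stack([np.tan(t)*u/rr,np.tan(t)*v/rr,np.ones_like(t)],-1)@d['R'].T
E
python3 - <<'E'
from h import *
o=r.get_obs(); print(o['clock'],o['tcp_pos'],o['orientation'],o['joints'].round(2))
d=grab('wrist'); cv2.imwrite('pics/w1.png',d['frame']); np.savez('w1.npz',**{k:d[k] for k in('frame','z_map','cx','cy','f','R','xyz')})
print(d['xyz'],d['vertical_fov'],d['cx'],d['cy'],d['R'].round(3).tolist())
E
```

```text
1.7667 [ 0.52189097 -0.02617297  0.24245014] [ 4.03398053e-01  3.11447109e+00 -2.47414371e-03] [-0.47  0.24  0.48  1.94 -0.13  0.99  1.37]
[ 0.4549463  -0.00709516  0.37477288] 65.70646984690485 255.76775940553264 197.32583163083584 [[0.255, 0.929, 0.266], [0.967, -0.245, -0.072], [-0.002, 0.276, -0.961]]
```

View pics/w1.png

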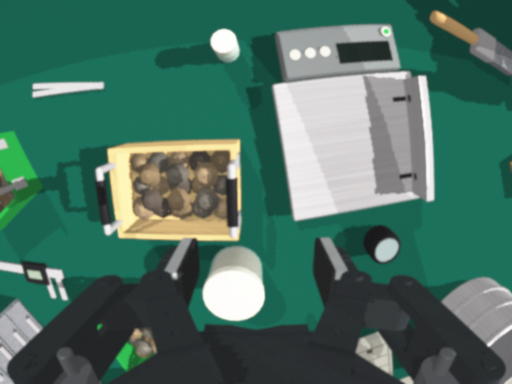

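The wrist view shows the front tube at (232,195), the rear tube at (103,200), the pan's entry edge from (275,86) to (293,218), and the backstop at about (415,140). Now I'll work out positions from these.

```bash
cat > m.py <<'E'
from h import *
np.set_printoptions(precision=1,suppress=True)
def tubes(d,P,boxes):
    hsv=cv2.cvtColor(d['frame'],cv2.COLOR_BGR2HSV)
    out=[]
    for u0,u1,v0,v1 in boxes:
        m=(d['frame'][v0:v1,u0:u1].max(-1)<60)&(P[v0:v1,u0:u1,2]>.075)
        Q=P[v0:v1,u0:u1][m]*1000
        c,s,a=cv2.minAreaRect(Q[:,:2].astype(np.float32)); out.append((len(Q),np.array(c),np.array(s),a,Q[:,2].max()))
    return out
def line(pts): # fit x = a*y+b or general; returns centroid, dir
    vx,vy,x,y=cv2.fitLine(np.float32(pts),cv2.DIST_HUBER,0,.01,.01).ravel(); return np.array([x,y]),np.array([vx,vy])
E
python3 - <<'E'
from m import *
d=dict(np.load('w1.npz')); K=fish(d); P=d['xyz']+K*d['z_map'][...,None]
for t in tubes(d,P,[(222,245,155,245),(92,115,160,235)]): print('tube',t)
pl=lambda u,v,z:(lambda k:(d['xyz']+k*(z-d['xyz'][2])/k[2])[:2]*1000)(cv2.remap(K.astype(np.float32),np.float32([[u]]),np.float32([[v]]),1)[0,0])
g=cv2.cvtColor(d['frame'],cv2.COLOR_BGR2GRAY).astype(float)
# entry edge: per row strongest rise between u 262..305 
E=[];B=[];T=[]
for v in range(100,210,3):
    x0=275+18*(v-86)/132; s=np.arange(int(x0)-12,int(x0)+12); gr=np.diff(g[v,s]); i=gr.argmax(); E.append(pl(s[i]+.5,v,.024))
    
c,dr=line(E); print('entry',c,np.degrees(np.arctan2(dr[1],dr[0])), 'x ext')
for u in range(310,395,4): # lower side of pan (far x): fall
    y0=218-20*(u-293)/125; s=np.arange(int(y0)-12,int(y0)+12); gr=np.diff(g[s,u]); i=gr.argmin(); T.append(pl(u,s[i]+.5,.024))
c2,d2=line(T); print('side +x',c2,np.degrees(np.arctan2(d2[1],d2[0])))
# backstop: profile of depth cloud rows along v=130..
for v in (100,125,150,175): print(v,[(u,*(P[v,u]*1000).round(0)) for u in range(396,438,3)])
for v in (130,160): print(g[v,396:436].astype(int))
# crate rim
hsv=cv2.cvtColor(d['frame'],cv2.COLOR_BGR2HSV); m=cv2.inRange(hsv,(12,60,120),(30,255,255)); m[:, :95]=0;m[:,250:]=0;m[:130]=0;m[250:]=0
Q=P[(m>0)&(P[...,2]>.053)&(P[...,2]<.068)]*1000; print('rim',len(Q),cv2.minAreaRect(Q[:,:2].astype(np.float32)),np.median(Q[:,2]))
Q=P[175:240,150:240].reshape(-1,3);
E
```

```text
tube (352, array([501.6, -39.2]), array([ 16.7, 112. ]), 63.97270202636719, np.float64(374.77288087732126))
tube (390, array([ 495.6, -191.2]), array([12.3, 46.6]), 76.22592163085938, np.float64(98.49935138022492))
entry [504.9  12.9] -4.8274865 x ext
side +x [599.6  68.7] 85.153656
100 [(396, np.float64(474.0), np.float64(167.0), np.float64(26.0)), (399, np.float64(475.0), np.float64(172.0), np.float64(25.0)), (402, np.float64(476.0), np.float64(177.0), np.float64(24.0)), (405, np.float64(477.0), np.float64(181.0), np.float64(24.0)), (408, np.float64(477.0), np.float64(181.0), np.float64(32.0)), (411, np.float64(477.0), np.float64(182.0), np.float64(39.0)), (414, np.float64(477.0), np.float64(182.0), np.float64(46.0)), (417, np.float64(477.0), np.float64(181.0), np.float64(55.0)), (420, np.float64(477.0), np.float64(182.0), np.float64(61.0)), (423, np.float64(478.0), np.float64(184.0), np.float64(64.0)), (426, np.float64(478.0), np.float64(188.0), np.float64(65.0)), (429, np.float64(484.0), np.float64(235.0), np.float64(-1.0)), (432, np.float64(485.0), np.float64(238.0), np.float64(
[... 2483 characters left out ...]
.float64(566.0), np.float64(173.0), np.float64(65.0)), (429, np.float64(567.0), np.float64(177.0), np.float64(65.0)), (432, np.float64(568.0), np.float64(182.0), np.float64(65.0)), (435, np.float64(592.0), np.float64(226.0), np.float64(1.0))]
[163 162 163 163 162 162 164 163 163 164 163 162 155 139 129 125 126 125
 124 124 125 124 124 124 126 125 129 158 218 244 247 243 241 240 233 203
 143  98  85  84]
[143 155 161 163 162 163 163 163 162 163 163 161 162 159 153 140 129 127
 126 125 125 124 125 125 126 125 126 125 132 168 226 246 247 243 240 239
 225 175 117  90]
rim 2155 ((513.7215576171875, -122.68827056884766), (151.7227325439453, 110.76342010498047), 75.33258819580078) 60.56203260147974
```

Measured results, in mm:
- **Scale:** yaw -4.85°, entry line through (505,13), centreline x' = 506.6, backstop face about 165 mm from the entry edge.
- **Crate:** centre (513.7, -122.7), yaw -14.7°, so the front tube is at about (532, -53). The tool is already yawed -14.8°.

Next I'll grasp the front tube.

Call:
send_rows([
  {"dx": 5, "dy": -14, "dz": -25, "rx": 0, "ry": 0, "rz": 0},
  {"dx": 10, "dy": -27, "dz": -55, "rx": 0, "ry": 0, "rz": 0},
  {"dx": 10, "dy": -27, "dz": -90, "rx": 0, "ry": 0, "rz": 0},
  {"dx": 10, "dy": -27, "dz": -115, "rx": 0, "ry": 0, "rz": 0},
  {"dx": 10, "dy": -27, "dz": -120, "rx": 0, "ry": 0, "rz": 0},
], jaw=45)

```text
clock: 2.23
tcp_pos: [0.5275, -0.0481, 0.1182]
orientation: [-0.395, -3.109, 0.002]
contact_force: [0.1, 0.5, 0.8]
grip_width: 0.0452
gripper_force: 0.0
```

Run:
```python
from h import *
o=r.get_obs(); print(o['clock'],o['tcp_pos'])
d=grab('wrist'); cv2.imwrite('pics/w2.png',d['frame'])
```

```text
2.2333 [ 0.52754428 -0.04813386  0.11816022]
```

View pics/w2.png

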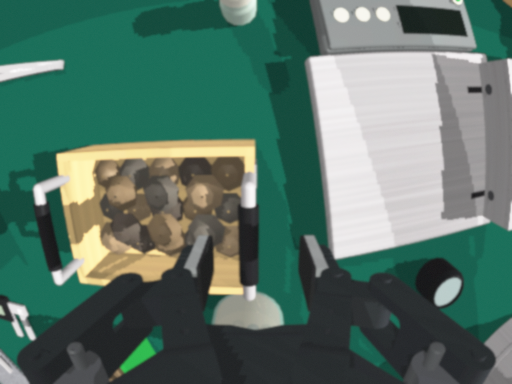

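The open fingers straddle the front tube (centre at (249,238), fingertips at about (208,245) and (308,245)). I'll descend and close.

Call:
send_rows([
  {"dx": 0, "dy": 0, "dz": -12, "rx": 0, "ry": 0, "rz": 0},
  {"dx": 0, "dy": 0, "dz": -24, "rx": 0, "ry": 0, "rz": 0},
  {"dx": 0, "dy": 0, "dz": -34, "rx": 0, "ry": 0, "rz": 0},
  {"dx": 0, "dy": 0, "dz": -38, "rx": 0, "ry": 0, "rz": 0},
  {"dx": 0, "dy": 0, "dz": -39, "rx": 0, "ry": 0, "rz": 0},
])

```text
clock: 2.7
tcp_pos: [0.5305, -0.0483, 0.0827]
orientation: [-0.396, -3.116, 0.0]
contact_force: [-1.1, -0.7, 0.3]
grip_width: 0.0453
gripper_force: 0.0
```

Call:
send_rows([
  {"dx": 0, "dy": 0, "dz": 0, "rx": 0, "ry": 0, "rz": 0},
  {"dx": 0, "dy": 0, "dz": 0, "rx": 0, "ry": 0, "rz": 0},
  {"dx": 0, "dy": 0, "dz": 0, "rx": 0, "ry": 0, "rz": 0},
  {"dx": 0, "dy": 0, "dz": 0, "rx": 0, "ry": 0, "rz": 0},
  {"dx": 0, "dy": 0, "dz": 0, "rx": 0, "ry": 0, "rz": 0},
], jaw=5, newtons=40)

```text
clock: 3.12
tcp_pos: [0.531, -0.0495, 0.0839]
orientation: [0.398, 3.115, -0.001]
contact_force: [-1.4, -4.7, 4.6]
grip_width: 0.0107
gripper_force: 39.2
```

Call:
send_rows([
  {"dx": 0, "dy": 0, "dz": 0, "rx": 0, "ry": 0, "rz": 0},
  {"dx": 0, "dy": 0, "dz": 0, "rx": 0, "ry": 0, "rz": 0},
  {"dx": 0, "dy": 0, "dz": 0, "rx": 0, "ry": 0, "rz": 0},
])

```text
clock: 3.37
tcp_pos: [0.531, -0.0494, 0.0839]
orientation: [0.397, 3.116, -0.001]
contact_force: [-2.5, -5.5, 6.6]
grip_width: 0.0106
gripper_force: 39.4
```

Call:
send_rows([
  {"dx": -0.5, "dy": -2, "dz": 4, "rx": 0, "ry": 0, "rz": 0},
  {"dx": -1, "dy": -5, "dz": 8, "rx": 0, "ry": 0, "rz": 0},
  {"dx": -2, "dy": -8, "dz": 12, "rx": 0, "ry": 0, "rz": 0},
  {"dx": -3, "dy": -11, "dz": 16, "rx": 0, "ry": 0, "rz": 0},
  {"dx": -3.5, "dy": -13.5, "dz": 20, "rx": 0, "ry": 0, "rz": 0},
])

```text
clock: 3.78
tcp_pos: [0.5271, -0.0618, 0.1036]
orientation: [-0.395, -3.116, -0.001]
contact_force: [0.3, -1.0, -4.5]
grip_width: 0.0105
gripper_force: 39.2
```

Call:
send_rows([
  {"dx": -0.5, "dy": -3, "dz": 4, "rx": 0, "ry": 0, "rz": 0},
  {"dx": -1, "dy": -6, "dz": 8, "rx": 0, "ry": 0, "rz": 0},
  {"dx": -2, "dy": -9, "dz": 12, "rx": 0, "ry": 0, "rz": 0},
  {"dx": -3, "dy": -12, "dz": 15, "rx": 0, "ry": 0, "rz": 0},
  {"dx": -4, "dy": -15, "dz": 18, "rx": 0, "ry": 0, "rz": 0},
])

```text
clock: 4.2
tcp_pos: [0.5232, -0.0774, 0.1216]
orientation: [0.396, 3.116, -0.0]
contact_force: [-0.0, -0.9, -4.6]
grip_width: 0.0105
gripper_force: 39.1
```

Run:
```python
from h import *
o=r.get_obs(); print(o['clock'],o['tcp_pos'],o['contact_force'],o['moment'],o['orientation'])
d=grab('scene'); cv2.imwrite('pics/s2.png',cv2.resize(d['frame'][130:280,130:340],None,fx=3,fy=3,interpolation=cv2.INTER_CUBIC))
```

```text
4.2 [ 0.52321874 -0.07741508  0.12162588] [-0.01605186 -0.86542715 -4.558592  ] [-0.14996093  0.00853148 -0.02309868] [ 3.96335966e-01  3.11635121e+00 -1.91878791e-04]
```

View pics/s2.png

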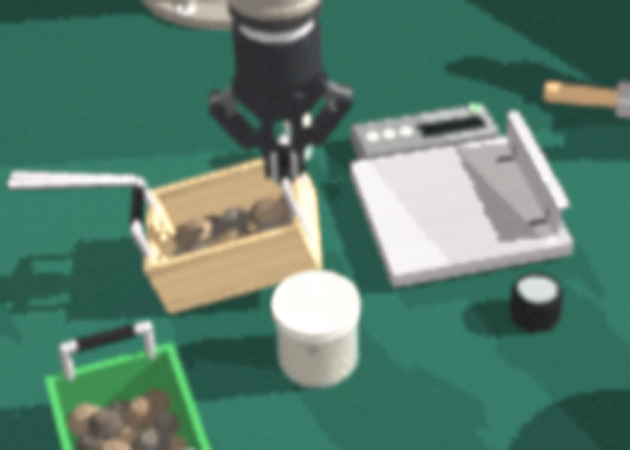

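The front end is raised about 16° and the rear edge is still on the bench. The handle carries about 4.5 N. Next I'll pivot the crate +9.9° about its rear edge to line up with the scale, then slide it in.

Call:
send_rows([
  {"dx": -2, "dy": 0.3, "dz": 0, "rx": 0, "ry": 0, "rz": 1},
  {"dx": -4, "dy": 0.7, "dz": 0, "rx": 0, "ry": 0, "rz": 2},
  {"dx": -6.5, "dy": 1.1, "dz": 0, "rx": 0, "ry": 0, "rz": 3},
  {"dx": -8.5, "dy": 1.5, "dz": 0, "rx": 0, "ry": 0, "rz": 4},
  {"dx": -10.5, "dy": 1.9, "dz": 0, "rx": 0, "ry": 0, "rz": 5},
])

```text
clock: 4.67
tcp_pos: [0.5127, -0.0746, 0.1213]
orientation: [0.256, 3.131, 0.0]
contact_force: [1.5, 0.9, -4.1]
grip_width: 0.011
gripper_force: 39.2
```

Call:
send_rows([
  {"dx": -2, "dy": 0.3, "dz": 0, "rx": 0, "ry": 0, "rz": 1},
  {"dx": -4, "dy": 0.7, "dz": 0, "rx": 0, "ry": 0, "rz": 2},
  {"dx": -6.5, "dy": 1.1, "dz": 0, "rx": 0, "ry": 0, "rz": 3},
  {"dx": -8.5, "dy": 1.5, "dz": 0, "rx": 0, "ry": 0, "rz": 4},
  {"dx": -10.5, "dy": 1.8, "dz": 0, "rx": 0, "ry": 0, "rz": 4.9},
])

```text
clock: 5.08
tcp_pos: [0.502, -0.0732, 0.1213]
orientation: [-0.123, -3.139, 0.0]
contact_force: [0.4, 0.1, -3.9]
grip_width: 0.0106
gripper_force: 39.2
```

Call:
send_rows([
  {"dx": 0.4, "dy": 5, "dz": 0, "rx": 0, "ry": 0, "rz": 0},
  {"dx": 0.9, "dy": 11, "dz": 0, "rx": 0, "ry": 0, "rz": 0},
  {"dx": 1.4, "dy": 17, "dz": 0, "rx": 0, "ry": 0, "rz": 0},
  {"dx": 2, "dy": 24, "dz": 0, "rx": 0, "ry": 0, "rz": 0},
  {"dx": 2.6, "dy": 31, "dz": 0, "rx": 0, "ry": 0, "rz": 0},
])

```text
clock: 5.5
tcp_pos: [0.5049, -0.0413, 0.1212]
orientation: [-0.125, -3.139, -0.0]
contact_force: [0.0, -0.8, -5.4]
grip_width: 0.0107
gripper_force: 39.1
```

Run:
```python
from m import *
o=r.get_obs(); print(o['clock'],o['tcp_pos']*1000,o['contact_force'],R.from_rotvec(o['orientation']).as_matrix()[:,1]*100)
d=grab('top'); P=cloud(d); hsv=cv2.cvtColor(d['frame'],cv2.COLOR_BGR2HSV)
m=cv2.inRange(hsv,(12,60,120),(30,255,255)); m[:170]=0;m[250:]=0;m[:,:225]=0;m[:,335:]=0
cv2.imwrite('pics/t2.png',cv2.resize(d['frame'][150:270,175:335],None,fx=5,fy=5,interpolation=cv2.INTER_CUBIC))
Q=P[m>0]*1000; print(len(Q),cv2.minAreaRect(Q[:,:2].astype(np.float32)),Q.min(0),Q.max(0))
```

```text
5.5 [504.9 -41.3 121.2] [ 0.  -0.8 -5.4] [ 8.  99.7 -0. ]
447 ((452.1041259765625, -117.54620361328125), (97.43497467041016, 223.48582458496094), 60.18694305419922) [ 379.4 -175.3   -4.2] [ 553.8  -19.7 1419.4]
```

View pics/t2.png

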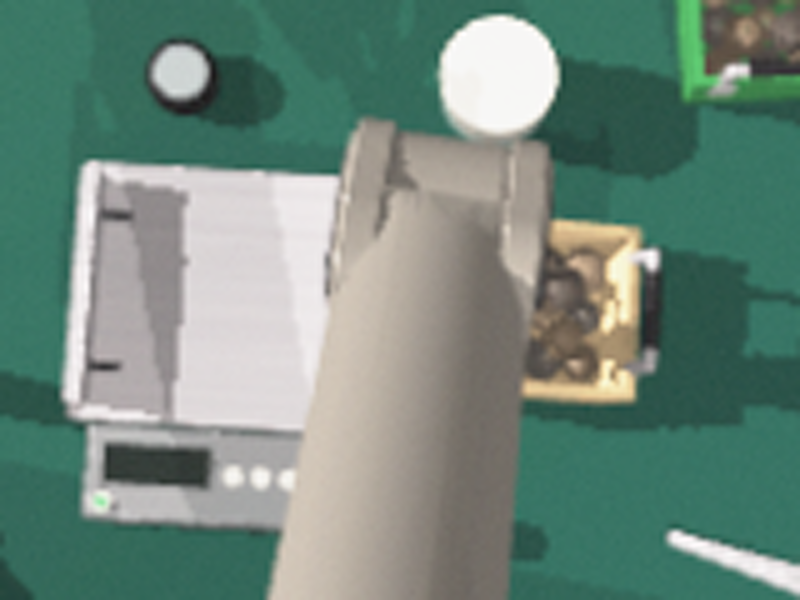

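The crate is nearly square to the pan: its rear edge runs from (640,232) to (632,402), roughly parallel to the entry edge. I'll slide it in over the pan edge.

Call:
send_rows([
  {"dx": 0.6, "dy": 7, "dz": 0, "rx": 0, "ry": 0, "rz": 0},
  {"dx": 1.2, "dy": 14, "dz": 0, "rx": 0, "ry": 0, "rz": 0},
  {"dx": 1.8, "dy": 21, "dz": 0, "rx": 0, "ry": 0, "rz": 0},
  {"dx": 2.4, "dy": 28, "dz": 0, "rx": 0, "ry": 0, "rz": 0},
  {"dx": 3, "dy": 35, "dz": 0, "rx": 0, "ry": 0, "rz": 0},
])

```text
clock: 5.97
tcp_pos: [0.5079, -0.0064, 0.1213]
orientation: [-0.125, -3.139, -0.0]
contact_force: [-0.5, -0.6, -5.4]
grip_width: 0.0106
gripper_force: 39.2
```

Call:
send_rows([
  {"dx": 0.6, "dy": 7, "dz": 0, "rx": 0, "ry": 0, "rz": 0},
  {"dx": 1.2, "dy": 14, "dz": 0, "rx": 0, "ry": 0, "rz": 0},
  {"dx": 1.7, "dy": 20, "dz": 0, "rx": 0, "ry": 0, "rz": 0},
  {"dx": 2.2, "dy": 26, "dz": 0, "rx": 0, "ry": 0, "rz": 0},
  {"dx": 2.6, "dy": 31, "dz": 0, "rx": 0, "ry": 0, "rz": 0},
])

```text
clock: 6.38
tcp_pos: [0.5106, 0.0245, 0.1213]
orientation: [0.125, 3.139, 0.0]
contact_force: [-0.3, -0.5, -5.5]
grip_width: 0.0107
gripper_force: 39.2
```

Run:
```python
from m import *
o=r.get_obs(); print(o['clock'],o['tcp_pos']*1000,o['contact_force'])
d=grab('wrist'); K=fish(d); P=d['xyz']+K*d['z_map'][...,None]
cv2.imwrite('pics/w3.png',d['frame']); np.savez('w3.npz',**{k:d[k] for k in('frame','z_map','cx','cy','f','R','xyz')})
```

```text
6.3833 [510.6  24.5 121.3] [-0.3 -0.5 -5.5]
```

View pics/w3.png

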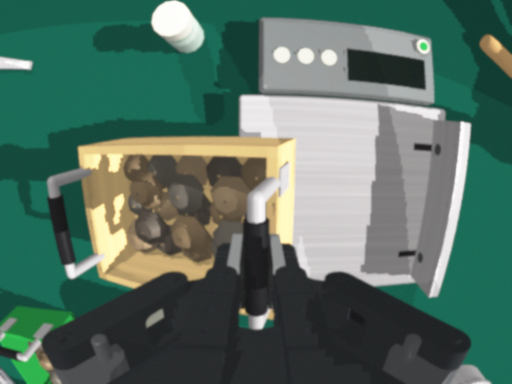

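The front end is over the pan and the crate looks square. The rear tube is at about (62,230). I'll measure the crate's alignment from it.

Run:
```python
from m import *
d=dict(np.load('w3.npz')); K=fish(d); P=d['xyz']+K*d['z_map'][...,None]
m=(d['frame'].max(-1)<60)&(P[...,2]>.06)&(P[...,2]<.12); m[:185]=0;m[268:]=0;m[:,:45]=0;m[:,82:]=0
Q=P[m]*1000; print(len(Q),Q.mean(0),cv2.minAreaRect(Q[:,:2].astype(np.float32)))
X=lambda p:(p[0]*.9964-p[1]*.0845-506.6, p[0]*.0845+p[1]*.9964-55.5)
print('rear tube in scale',X(cv2.minAreaRect(Q[:,:2].astype(np.float32))[0]),'front',X((510.6,24.5)))
```

```text
891 [ 498.8 -109.1   91.7] ((501.2046203613281, -110.371826171875), (10.987297058105469, 48.85973358154297), 87.8386001586914)
rear tube in scale (2.126703039550762, -123.12269717712402) front (0.09158999999999651, 12.057500000000005)
```

Call:
send_rows([
  {"dx": 0.3, "dy": 4, "dz": 0, "rx": 0, "ry": 0, "rz": 0},
  {"dx": 0.7, "dy": 8, "dz": 0, "rx": 0, "ry": 0, "rz": -0.3},
  {"dx": 1, "dy": 12, "dz": 0, "rx": 0, "ry": 0, "rz": -0.6},
  {"dx": 1.3, "dy": 15, "dz": 0, "rx": 0, "ry": 0, "rz": -0.8},
  {"dx": 1.5, "dy": 18, "dz": 0, "rx": 0, "ry": 0, "rz": -0.8},
])

```text
clock: 6.85
tcp_pos: [0.512, 0.042, 0.1213]
orientation: [-0.148, -3.138, 0.0]
contact_force: [0.7, -1.4, -4.4]
grip_width: 0.0104
gripper_force: 39.2
```

Call:
send_rows([
  {"dx": 0.1, "dy": 1.5, "dz": 0, "rx": 0, "ry": 0, "rz": 0},
  {"dx": 0.2, "dy": 3, "dz": 0, "rx": 0, "ry": 0, "rz": 0},
  {"dx": 0.3, "dy": 4, "dz": 0, "rx": 0, "ry": 0, "rz": 0},
  {"dx": 0.4, "dy": 5, "dz": 0, "rx": 0, "ry": 0, "rz": 0},
  {"dx": 0.5, "dy": 6, "dz": 0, "rx": 0, "ry": 0, "rz": 0},
])

```text
clock: 7.27
tcp_pos: [0.5125, 0.0474, 0.1213]
orientation: [-0.149, -3.138, 0.0]
contact_force: [-0.2, -2.0, -4.2]
grip_width: 0.0106
gripper_force: 39.3
```

The underside is just reaching the pan edge. I'll lower the front while moving forward, so the crate rocks down flat over the edge.

Call:
send_rows([
  {"dx": 0.2, "dy": 3, "dz": -0.9, "rx": 0, "ry": 0, "rz": 0},
  {"dx": 0.5, "dy": 6, "dz": -2, "rx": 0, "ry": 0, "rz": 0},
  {"dx": 0.7, "dy": 9, "dz": -3.2, "rx": 0, "ry": 0, "rz": 0},
  {"dx": 1, "dy": 12, "dz": -4.6, "rx": 0, "ry": 0, "rz": 0},
  {"dx": 1.2, "dy": 14.5, "dz": -6, "rx": 0, "ry": 0, "rz": 0},
])

```text
clock: 7.68
tcp_pos: [0.5138, 0.0628, 0.1152]
orientation: [0.147, 3.138, 0.0]
contact_force: [0.2, -1.3, -2.3]
grip_width: 0.0104
gripper_force: 39.5
```

Call:
send_rows([
  {"dx": 0.2, "dy": 3, "dz": -1.2, "rx": 0, "ry": 0, "rz": 0},
  {"dx": 0.5, "dy": 6, "dz": -2.5, "rx": 0, "ry": 0, "rz": 0},
  {"dx": 0.7, "dy": 9, "dz": -4, "rx": 0, "ry": 0, "rz": 0},
  {"dx": 1, "dy": 12, "dz": -5.3, "rx": 0, "ry": 0, "rz": 0},
  {"dx": 1.2, "dy": 14, "dz": -6, "rx": 0, "ry": 0, "rz": 0},
])

```text
clock: 8.1
tcp_pos: [0.5149, 0.0768, 0.1091]
orientation: [-0.147, -3.138, -0.0]
contact_force: [0.1, -2.6, -3.2]
grip_width: 0.0103
gripper_force: 39.5
```

Call:
send_rows([
  {"dx": 0.3, "dy": 4, "dz": -0.3, "rx": 0, "ry": 0, "rz": 0},
  {"dx": 0.7, "dy": 8, "dz": -0.6, "rx": 0, "ry": 0, "rz": 0},
  {"dx": 1, "dy": 12, "dz": -0.8, "rx": 0, "ry": 0, "rz": 0},
  {"dx": 1.4, "dy": 16, "dz": -1, "rx": 0, "ry": 0, "rz": 0},
  {"dx": 1.7, "dy": 20, "dz": -1, "rx": 0, "ry": 0, "rz": 0},
])

```text
clock: 8.52
tcp_pos: [0.5166, 0.0968, 0.1083]
orientation: [-0.147, -3.138, -0.0]
contact_force: [0.8, -1.9, -2.9]
grip_width: 0.0101
gripper_force: 39.4
```

Call:
send_rows([
  {"dx": 0.3, "dy": 4, "dz": 0, "rx": 0, "ry": 0, "rz": 0},
  {"dx": 0.7, "dy": 8, "dz": 0, "rx": 0, "ry": 0, "rz": 0},
  {"dx": 1, "dy": 12, "dz": 0, "rx": 0, "ry": 0, "rz": 0},
  {"dx": 1.4, "dy": 16, "dz": -0.3, "rx": 0, "ry": 0, "rz": 0},
  {"dx": 1.7, "dy": 20, "dz": -0.5, "rx": 0, "ry": 0, "rz": 0},
])

```text
clock: 8.93
tcp_pos: [0.5185, 0.1163, 0.1079]
orientation: [0.148, 3.138, -0.001]
contact_force: [0.1, -4.4, 0.3]
grip_width: 0.0105
gripper_force: 39.8
```

Call:
send_rows([
  {"dx": 0.2, "dy": 3, "dz": 0, "rx": 0, "ry": 0, "rz": 0},
  {"dx": 0.5, "dy": 6, "dz": 0, "rx": 0, "ry": 0, "rz": 0},
  {"dx": 0.7, "dy": 8, "dz": 0, "rx": 0, "ry": 0, "rz": 0},
  {"dx": 0.8, "dy": 10, "dz": 0, "rx": 0, "ry": 0, "rz": 0},
  {"dx": 0.9, "dy": 11, "dz": 0, "rx": 0, "ry": 0, "rz": 0},
])

```text
clock: 9.35
tcp_pos: [0.5194, 0.1273, 0.108]
orientation: [0.148, 3.138, -0.0]
contact_force: [0.8, -4.5, 1.0]
grip_width: 0.011
gripper_force: 39.8
```

Run:
```python
from m import *
o=r.get_obs(); print(o['clock'],o['tcp_pos']*1000,o['contact_force'])
d=grab('wrist'); K=fish(d); P=d['xyz']+K*d['z_map'][...,None]
cv2.imwrite('pics/w4.png',d['frame']); np.savez('w4.npz',**{k:d[k] for k in('frame','z_map','cx','cy','f','R','xyz')})
```

```text
9.35 [519.4 127.3 108. ] [ 0.8 -4.5  1. ]
```

View pics/w4.png

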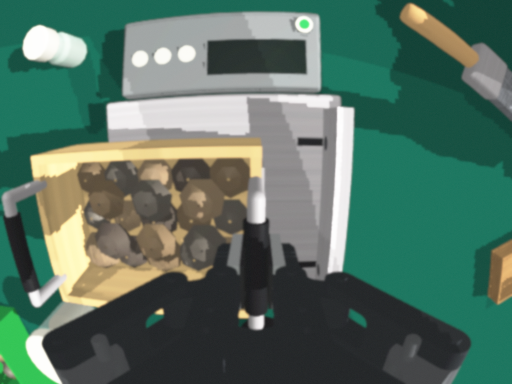

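The crate now lies flat on the pan with the rear overhanging. I'll measure its rear tube (around (20,245)) and the backstop in this view.

Run:
```python
from m import *
d=dict(np.load('w4.npz')); K=fish(d); P=d['xyz']+K*d['z_map'][...,None]
X=lambda p:np.array([p[0]*.9964-p[1]*.0845-506.6, p[0]*.0845+p[1]*.9964-55.5])
m=(d['frame'].max(-1)<60)&(P[...,2]>.09)&(P[...,2]<.14); m[:205]=0;m[300:]=0;m[:,45:]=0
Q=P[m]*1000; b=cv2.minAreaRect(Q[:,:2].astype(np.float32)); print(len(Q),X(b[0]),b[1:],Q[:,2].max())
hsv=cv2.cvtColor(d['frame'],cv2.COLOR_BGR2HSV); m=cv2.inRange(hsv,(12,60,120),(30,255,255)); m[:, 275:]=0;m[:130]=0;m[320:]=0
Q=P[(m>0)&(P[...,2]>.078)&(P[...,2]<.09)]*1000
b=cv2.minAreaRect(Q[:,:2].astype(np.float32)); print('rim',len(Q),X(b[0]),b[1:],np.median(Q[:,2]))
# rim heights fore/aft, and backstop face vs crate yaw
Y=(Q[:,:2]@np.array([.0845,.9964]))-55.5
A=np.c_[Y,Q[:,:2]@np.array([.9964,-.0845]),np.ones(len(Y))]; print('rim plane slope deg',np.degrees(np.linalg.lstsq(A,Q[:,2],rcond=None)[0][:2]))
# left long wall top (low x side): line of rim points with min x per y bin
S=np.c_[Q[:,:2]@np.array([.9964,-.0845])-506.6,Y]
L=[S[(S[:,1]>y)&(S[:,1]<=y+5)][:,0].min() for y in range(-20,105,5)]; print(np.array(L)); print(np.degrees(np.arctan(np.polyfit(np.arange(-20,105,5),L,1)[0])))
for v in (120,160,200): 
    q=P[v,300:360]*1000; w=(q[:,2]>35)&(q[:,2]<58); print('stop',[X(p).round(1).tolist() for p in q[w][:3]])
```

```text
1181 [  0.2 -25.6] ((11.83723258972168, 49.458702087402344), 86.71852111816406) 122.16695556900531
rim 4827 [ 1.9 43.7] ((150.72091674804688, 111.23401641845703), 84.57826232910156) 84.6008632596417
rim plane slope deg [ 0.4 -0.4]
[-54.3 -54.2 -54.2 -53.9 -54.1 -54.  -53.9 -53.8 -54.  -53.7 -53.6 -53.7
 -53.5 -53.6 -53.5 -53.2 -53.6 -53.4 -53.1 -53.4 -53.3 -53.1 -53.  -52.8
 -53.1]
0.6360920061652455
stop [[-65.8, 165.6], [-65.9, 165.6], [-65.9, 165.8]]
stop [[-37.4, 165.6], [-37.6, 166.2], [-38.7, 165.1]]
stop [[-8.0, 165.4], [-8.1, 166.1], [-9.7, 165.6]]
```

The crate is flat, off by -0.6° in yaw and +1.5 mm laterally, with 47 mm still to go. I'll slide most of it, trimming these out, then creep.

Call:
send_rows([
  {"dx": 0.2, "dy": 4, "dz": 0, "rx": 0, "ry": 0, "rz": 0.1},
  {"dx": 0.4, "dy": 8, "dz": 0, "rx": 0, "ry": 0, "rz": 0.2},
  {"dx": 0.6, "dy": 12, "dz": 0, "rx": 0, "ry": 0, "rz": 0.3},
  {"dx": 0.8, "dy": 16, "dz": 0, "rx": 0, "ry": 0, "rz": 0.4},
  {"dx": 1, "dy": 20, "dz": 0, "rx": 0, "ry": 0, "rz": 0.5},
])

```text
clock: 9.82
tcp_pos: [0.5204, 0.1474, 0.1079]
orientation: [0.134, 3.139, -0.0]
contact_force: [-1.2, -4.7, 1.3]
grip_width: 0.0104
gripper_force: 40.0
```

Call:
send_rows([
  {"dx": 0.2, "dy": 4, "dz": 0, "rx": 0, "ry": 0, "rz": 0},
  {"dx": 0.4, "dy": 8, "dz": 0, "rx": 0, "ry": 0, "rz": 0},
  {"dx": 0.6, "dy": 11, "dz": 0, "rx": 0, "ry": 0, "rz": 0},
  {"dx": 0.8, "dy": 14, "dz": 0, "rx": 0, "ry": 0, "rz": 0},
  {"dx": 1, "dy": 16, "dz": 0, "rx": 0, "ry": 0, "rz": 0},
])

```text
clock: 10.23
tcp_pos: [0.5213, 0.1635, 0.1079]
orientation: [0.134, 3.139, -0.0]
contact_force: [-0.8, -5.3, 2.5]
grip_width: 0.0102
gripper_force: 40.0
```

Call:
send_rows([
  {"dx": 0.1, "dy": 0.8, "dz": 0, "rx": 0, "ry": 0, "rz": 0},
  {"dx": 0.1, "dy": 1.6, "dz": 0, "rx": 0, "ry": 0, "rz": 0},
  {"dx": 0.2, "dy": 2.4, "dz": 0, "rx": 0, "ry": 0, "rz": 0},
  {"dx": 0.3, "dy": 3.2, "dz": 0, "rx": 0, "ry": 0, "rz": 0},
  {"dx": 0.3, "dy": 4, "dz": 0, "rx": 0, "ry": 0, "rz": 0},
])

```text
clock: 10.65
tcp_pos: [0.5216, 0.1671, 0.1078]
orientation: [0.134, 3.139, -0.0]
contact_force: [0.1, -4.8, 2.3]
grip_width: 0.0103
gripper_force: 39.9
```

Call:
send_rows([
  {"dx": 0.1, "dy": 0.8, "dz": 0, "rx": 0, "ry": 0, "rz": 0},
  {"dx": 0.1, "dy": 1.6, "dz": 0, "rx": 0, "ry": 0, "rz": 0},
  {"dx": 0.2, "dy": 2.4, "dz": 0, "rx": 0, "ry": 0, "rz": 0},
  {"dx": 0.2, "dy": 3, "dz": 0, "rx": 0, "ry": 0, "rz": 0},
])

```text
clock: 10.98
tcp_pos: [0.5217, 0.1702, 0.1078]
orientation: [-0.134, -3.139, 0.0]
contact_force: [1.2, -4.8, 1.2]
grip_width: 0.0107
gripper_force: 39.9
```

Call:
send_rows([
  {"dx": 0, "dy": 0, "dz": 0, "rx": 0, "ry": 0, "rz": 0},
  {"dx": 0, "dy": 0, "dz": 0, "rx": 0, "ry": 0, "rz": 0},
  {"dx": 0, "dy": 0, "dz": 0, "rx": 0, "ry": 0, "rz": 0},
  {"dx": 0, "dy": 0, "dz": 0, "rx": 0, "ry": 0, "rz": 0},
  {"dx": 0, "dy": 0, "dz": 0, "rx": 0, "ry": 0, "rz": 0},
], jaw=45)

```text
clock: 11.4
tcp_pos: [0.5218, 0.171, 0.1079]
orientation: [0.133, 3.139, 0.001]
contact_force: [0.1, 0.4, 0.5]
grip_width: 0.0449
gripper_force: 0.0
```

Call:
send_rows([
  {"dx": 0, "dy": 0, "dz": 10, "rx": 0, "ry": 0, "rz": 0},
  {"dx": 0, "dy": 0, "dz": 30, "rx": 0, "ry": 0, "rz": 0},
  {"dx": 0, "dy": 0, "dz": 55, "rx": 0, "ry": 0, "rz": 0},
  {"dx": -1, "dy": -20, "dz": 60, "rx": 0, "ry": 0, "rz": 0},
  {"dx": -3, "dy": -45, "dz": 60, "rx": 0, "ry": 0, "rz": 0},
])

```text
clock: 11.82
tcp_pos: [0.5205, 0.1276, 0.1707]
orientation: [0.127, 3.134, 0.005]
contact_force: [0.8, 0.1, 0.2]
grip_width: 0.0449
gripper_force: 0.0
```

Run:
```python
from m import *
o=r.get_obs(); print(o['clock'],o['tcp_pos']*1000,o['contact_force'])
d=grab('wrist'); K=fish(d); P=d['xyz']+K*d['z_map'][...,None]
np.savez('w5.npz',**{k:d[k] for k in('frame','z_map','cx','cy','f','R','xyz')}); cv2.imwrite('pics/w5.png',d['frame'])
X=lambda p:np.array([p[0]*.9964-p[1]*.0845-506.6, p[0]*.0845+p[1]*.9964-55.5])
S=np.stack([P[...,0]*996.4-P[...,1]*84.5-506.6,P[...,0]*84.5+P[...,1]*996.4-55.5,P[...,2]*1000],-1)
hsv=cv2.cvtColor(d['frame'],cv2.COLOR_BGR2HSV); m=cv2.inRange(hsv,(12,60,120),(30,255,255))
Q=S[(m>0)&(S[...,2]>78)&(S[...,2]<90)&(abs(S[...,0])<70)&(S[...,1]>-10)&(S[...,1]<190)]
print('rim',len(Q),cv2.minAreaRect(Q[:,:2].astype(np.float32)))
m=(d['frame'].max(-1)<60)&(S[...,2]>104)&(S[...,2]<126)&(abs(S[...,0])<45)&(S[...,1]>0)&(S[...,1]<40)
print('reartube',m.sum(),cv2.minAreaRect(S[m][:,:2].astype(np.float32)),S[m][:,2].max())
```

```text
11.8167 [520.5 127.6 170.7] [0.8 0.1 0.2]
rim 3639 ((0.6491203308105469, 84.30799865722656), (150.74903869628906, 110.66996765136719), 89.83001708984375)
reartube 706 ((-0.3451671600341797, 13.969975471496582), (48.25372314453125, 11.136411666870117), 0.553922712802887) 122.53621802650783
```

The crate is square to within about 0.2° and centred to within 1 mm, about 5 mm short of the stop. Pushing on the high front handle would tip it, so the final push goes through the rear handle, with a slight hold-down. Moving to the rear handle.

Call:
send_rows([
  {"dx": -2, "dy": -25, "dz": 0, "rx": 0, "ry": 0, "rz": 0},
  {"dx": -4, "dy": -55, "dz": 0, "rx": 0, "ry": 0, "rz": 0},
  {"dx": -6, "dy": -85, "dz": 0, "rx": 0, "ry": 0, "rz": 0},
  {"dx": -8, "dy": -99, "dz": 0, "rx": 0, "ry": 0, "rz": 0},
  {"dx": -8, "dy": -99, "dz": -5, "rx": 0, "ry": 0, "rz": 0},
])

```text
clock: 12.28
tcp_pos: [0.5108, 0.022, 0.1642]
orientation: [0.144, 3.137, -0.001]
contact_force: [0.1, -0.5, -0.3]
grip_width: 0.0451
gripper_force: 0.0
```

Call:
send_rows([
  {"dx": 0, "dy": 0, "dz": -15, "rx": 0, "ry": 0, "rz": 0},
  {"dx": 0, "dy": 0, "dz": -32, "rx": 0, "ry": 0, "rz": 0},
  {"dx": 0, "dy": 0, "dz": -45, "rx": 0, "ry": 0, "rz": 0},
  {"dx": 0, "dy": 0, "dz": -53, "rx": 0, "ry": 0, "rz": 0},
  {"dx": 0, "dy": 0, "dz": -55, "rx": 0, "ry": 0, "rz": 0},
])

```text
clock: 12.7
tcp_pos: [0.51, 0.0271, 0.1067]
orientation: [-0.132, -3.137, 0.0]
contact_force: [-0.0, 0.5, -1.0]
grip_width: 0.0449
gripper_force: 0.0
```

Call:
send_rows([
  {"dx": 0, "dy": 0, "dz": 0, "rx": 0, "ry": 0, "rz": 0},
  {"dx": 0, "dy": 0, "dz": 0, "rx": 0, "ry": 0, "rz": 0},
])

```text
clock: 12.87
tcp_pos: [0.5112, 0.0266, 0.1083]
orientation: [0.133, 3.138, 0.0]
contact_force: [0.7, 0.9, -0.0]
grip_width: 0.0451
gripper_force: 0.0
```

Call:
send_rows([
  {"dx": 0, "dy": 0, "dz": 0, "rx": 0, "ry": 0, "rz": 0},
  {"dx": 0, "dy": 0, "dz": 0, "rx": 0, "ry": 0, "rz": 0},
  {"dx": 0, "dy": 0, "dz": 0, "rx": 0, "ry": 0, "rz": 0},
  {"dx": 0, "dy": 0, "dz": 0, "rx": 0, "ry": 0, "rz": 0},
  {"dx": 0, "dy": 0, "dz": 0, "rx": 0, "ry": 0, "rz": 0},
], jaw=5, newtons=40)

```text
clock: 13.28
tcp_pos: [0.5111, 0.026, 0.1084]
orientation: [0.134, 3.138, 0.0]
contact_force: [-1.1, -0.4, 6.3]
grip_width: 0.0104
gripper_force: 39.2
```

Call:
send_rows([
  {"dx": 0, "dy": 0.4, "dz": 0, "rx": 0, "ry": 0, "rz": 0},
  {"dx": 0.1, "dy": 0.8, "dz": 0, "rx": 0, "ry": 0, "rz": 0},
  {"dx": 0.1, "dy": 1.2, "dz": 0, "rx": 0, "ry": 0, "rz": 0},
  {"dx": 0.1, "dy": 1.6, "dz": 0, "rx": 0, "ry": 0, "rz": 0},
  {"dx": 0.2, "dy": 2, "dz": 0, "rx": 0, "ry": 0, "rz": 0},
])

```text
clock: 13.7
tcp_pos: [0.5111, 0.0261, 0.1084]
orientation: [0.137, 3.138, -0.003]
contact_force: [-1.4, -7.4, 7.1]
grip_width: 0.0108
gripper_force: 39.4
```

Call:
send_rows([
  {"dx": 0, "dy": 0.2, "dz": 0.4, "rx": 0, "ry": 0, "rz": 0},
  {"dx": 0, "dy": 0.4, "dz": 0.8, "rx": 0, "ry": 0, "rz": 0},
  {"dx": 0.1, "dy": 0.8, "dz": 0.8, "rx": 0, "ry": 0, "rz": 0},
  {"dx": 0.1, "dy": 1.2, "dz": 0.8, "rx": 0, "ry": 0, "rz": 0},
  {"dx": 0.1, "dy": 1.6, "dz": 0.8, "rx": 0, "ry": 0, "rz": 0},
])

```text
clock: 14.12
tcp_pos: [0.5109, 0.0297, 0.1085]
orientation: [-0.134, -3.139, 0.0]
contact_force: [0.2, -3.5, -1.4]
grip_width: 0.0107
gripper_force: 39.0
```

Call:
send_rows([
  {"dx": 0.1, "dy": 0.6, "dz": 0, "rx": 0, "ry": 0, "rz": 0},
  {"dx": 0.1, "dy": 1.2, "dz": 0, "rx": 0, "ry": 0, "rz": 0},
  {"dx": 0.2, "dy": 1.8, "dz": 0, "rx": 0, "ry": 0, "rz": 0},
])

```text
clock: 14.37
tcp_pos: [0.5112, 0.0302, 0.1086]
orientation: [-0.135, -3.139, 0.003]
contact_force: [0.1, -9.5, 0.9]
grip_width: 0.0111
gripper_force: 39.2
```

Call:
send_rows([
  {"dx": 0, "dy": 0, "dz": -0.4, "rx": 0, "ry": 0, "rz": 0},
  {"dx": 0, "dy": 0.2, "dz": -0.8, "rx": 0, "ry": 0, "rz": 0},
  {"dx": 0, "dy": 0.4, "dz": -0.8, "rx": 0, "ry": 0, "rz": 0},
  {"dx": 0, "dy": 0.4, "dz": -0.8, "rx": 0, "ry": 0, "rz": 0},
])

```text
clock: 14.7
tcp_pos: [0.5112, 0.0301, 0.1084]
orientation: [0.136, 3.139, -0.003]
contact_force: [-4.1, -9.1, 7.1]
grip_width: 0.0101
gripper_force: 39.9
```

Call:
send_rows([
  {"dx": 0, "dy": 0.2, "dz": 0, "rx": 0, "ry": 0, "rz": 0},
  {"dx": 0, "dy": 0.2, "dz": 0, "rx": 0, "ry": 0, "rz": 0},
  {"dx": 0, "dy": 0.2, "dz": 0, "rx": 0, "ry": 0, "rz": 0},
])

```text
clock: 14.95
tcp_pos: [0.5112, 0.0302, 0.1084]
orientation: [0.136, 3.139, -0.003]
contact_force: [-1.9, -9.5, 7.0]
grip_width: 0.0103
gripper_force: 39.9
```

Call:
send_rows([
  {"dx": 0, "dy": 0.3, "dz": 0.1, "rx": 0, "ry": 0, "rz": 0},
  {"dx": 0, "dy": 0.6, "dz": 0.2, "rx": 0, "ry": 0, "rz": 0},
  {"dx": 0, "dy": 0.8, "dz": 0.3, "rx": 0, "ry": 0, "rz": 0},
  {"dx": 0, "dy": 0.8, "dz": 0.3, "rx": 0, "ry": 0, "rz": 0},
])

```text
clock: 15.28
tcp_pos: [0.5112, 0.0302, 0.1084]
orientation: [0.137, 3.138, -0.004]
contact_force: [-1.8, -11.0, 4.9]
grip_width: 0.0104
gripper_force: 39.6
```

Call:
send_rows([
  {"dx": 0, "dy": 0.3, "dz": 0, "rx": 0, "ry": 0, "rz": 0},
  {"dx": 0, "dy": 0.6, "dz": 0, "rx": 0, "ry": 0, "rz": 0},
  {"dx": 0, "dy": 0.6, "dz": 0, "rx": 0, "ry": 0, "rz": 0},
  {"dx": 0, "dy": 0.6, "dz": 0, "rx": 0, "ry": 0, "rz": 0},
])

```text
clock: 15.62
tcp_pos: [0.5112, 0.0302, 0.1084]
orientation: [0.138, 3.138, -0.005]
contact_force: [-2.3, -13.5, 4.2]
grip_width: 0.0103
gripper_force: 39.7
```

```bash
cat > chk.py <<'E'
from m import *
o=r.get_obs(); print(o['clock'],o['tcp_pos']*1000,o['contact_force'])
d=grab('wrist'); K=fish(d); P=d['xyz']+K*d['z_map'][...,None]
S=np.stack([P[...,0]*996.4-P[...,1]*84.5-506.6,P[...,0]*84.5+P[...,1]*996.4-55.5,P[...,2]*1000],-1)
hsv=cv2.cvtColor(d['frame'],cv2.COLOR_BGR2HSV); m=cv2.inRange(hsv,(12,60,120),(30,255,255))
Q=S[(m>0)&(S[...,2]>78)&(S[...,2]<92)&(abs(S[...,0])<70)&(S[...,1]>-10)&(S[...,1]<190)]
print('rim',len(Q),cv2.minAreaRect(Q[:,:2].astype(np.float32)),Q[:,1].max())
A=np.c_[Q[:,:2],np.ones(len(Q))]; print('slopes deg',np.degrees(np.linalg.lstsq(A,Q[:,2],rcond=None)[0][:2]))
q=S[(S[...,2]>40)&(S[...,2]<58)&(abs(S[...,0])<72)&(S[...,1]>155)&(S[...,1]<175)]; print('stop',len(q),np.median(q[:,1]) if len(q) else 0)
cv2.imwrite('pics/chk.png',d['frame'])
E
python3 chk.py
```

```text
15.6167 [511.2  30.2 108.4] [ -2.3 -13.5   4.2]
rim 4192 ((0.6949729919433594, 91.548095703125), (151.509033203125, 110.89512634277344), 89.96306610107422) 167.31378561875903
slopes deg [-0.3 -0.6]
stop 1839 159.6951951145748
```

The push reached 13.5 N at the tool, about 12 N along the scale's axis after friction. The crate is square and against the stop. I'll ease off most of the load, release, and lift away.

Call:
send_rows([
  {"dx": 0, "dy": -0.6, "dz": 0.2, "rx": 0, "ry": 0, "rz": 0},
  {"dx": 0, "dy": -1.2, "dz": 0.4, "rx": 0, "ry": 0, "rz": 0},
  {"dx": 0, "dy": -1.8, "dz": 0.5, "rx": 0, "ry": 0, "rz": 0},
  {"dx": 0, "dy": -1.8, "dz": 0.5, "rx": 0, "ry": 0, "rz": 0},
])

```text
clock: 16.0
tcp_pos: [0.5112, 0.0302, 0.1085]
orientation: [-0.136, -3.139, 0.003]
contact_force: [0.2, -8.4, -0.9]
grip_width: 0.0106
gripper_force: 39.1
```

Call:
send_rows([
  {"dx": 0, "dy": 0, "dz": 0, "rx": 0, "ry": 0, "rz": 0},
  {"dx": 0, "dy": 0, "dz": 0, "rx": 0, "ry": 0, "rz": 0},
  {"dx": 0, "dy": 0, "dz": 0, "rx": 0, "ry": 0, "rz": 0},
  {"dx": 0, "dy": 0, "dz": 0, "rx": 0, "ry": 0, "rz": 0},
  {"dx": 0, "dy": 0, "dz": 0, "rx": 0, "ry": 0, "rz": 0},
], jaw=45)

```text
clock: 16.42
tcp_pos: [0.5113, 0.0325, 0.1086]
orientation: [0.133, 3.139, 0.001]
contact_force: [0.1, 0.6, -0.5]
grip_width: 0.045
gripper_force: 0.0
```

Call:
send_rows([
  {"dx": 0, "dy": 0, "dz": 8, "rx": 0, "ry": 0, "rz": 0},
  {"dx": 0, "dy": 0, "dz": 25, "rx": 0, "ry": 0, "rz": 0},
  {"dx": 0, "dy": 0, "dz": 50, "rx": 0, "ry": 0, "rz": 0},
  {"dx": 0, "dy": 0, "dz": 75, "rx": 0, "ry": 0, "rz": 0},
  {"dx": 0, "dy": 0, "dz": 100, "rx": 0, "ry": 0, "rz": 0},
])

```text
clock: 16.83
tcp_pos: [0.511, 0.0318, 0.2102]
orientation: [-0.134, -3.139, 0.0]
contact_force: [0.9, -0.6, 0.1]
grip_width: 0.0452
gripper_force: 0.0
```

Call:
send_rows([
  {"dx": 0, "dy": -5, "dz": 10, "rx": 0, "ry": 0, "rz": 0},
  {"dx": 0, "dy": -10, "dz": 20, "rx": 0, "ry": 0, "rz": 0},
  {"dx": 0, "dy": -10, "dz": 20, "rx": 0, "ry": 0, "rz": 0},
])

```text
clock: 17.08
tcp_pos: [0.512, 0.0206, 0.2303]
orientation: [0.136, 3.136, 0.001]
contact_force: [0.6, -0.4, 0.1]
grip_width: 0.0451
gripper_force: 0.0
```

```bash
python3 chk.py
```

```text
17.0833 [512.   20.6 230.3] [ 0.6 -0.4  0.1]
rim 1995 ((0.52740478515625, 91.08116912841797), (150.2632293701172, 110.22566986083984), 89.8056411743164) 166.21181346539564
slopes deg [-0.6 -0.4]
stop 679 159.51611320706706
```

View pics/chk.png

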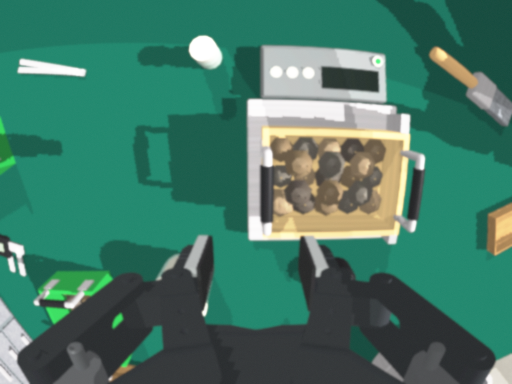

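The crate stands square and flat on the pan at (335,182) against the backstop at (400,185), with its rocks inside. The arm is clear of it. Handing in.

```bash
python3 -c "
from bench import r
print(r.hand_in())"
```

```text
the job is handed in; nothing more can be done
None
```

The job is handed in: the crate stands flat, square and central on the pan, pressed home against the backstop with a final push of about 13 N measured at the gripper; the rocks stayed in the crate and nothing else was moved.

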